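# Empty the returned trays into the flap bin and stack them

### The arm

A 6-joint arm with a two-finger parallel gripper is mounted at the origin on the work surface. World frame = base frame: x ahead of the robot, y to its left, z up, the work surface at z = 0. Lengths are in m, angles in rad, forces in N, time in s.
With the tool pointing down it reaches from about 0.3 to 0.825 m from the base axis. Payload 5.4 kg.
Tool frame: the origin (TCP) lies between the finger pads; the fingertips stand 25 mm ahead of it and the grasp point (between the pads) lies 6 mm ahead of it (manip.nose_length is the z of the fingertips in the tool frame, in m); z points along the fingers, y is the line along which they close (so a half turn about z gives the same grasp; the last joint's range is limited). The gripper opens to 92 mm and grips with 3 to 60 N. Pads are 20 mm wide; open, the fingers measure 128 mm over their backs; the gripper's body (75 mm by 189 mm) begins 69 mm behind the grasp point.
Start: joints at [-1.449, 0.158, 1.597, -0, 1.386, -0.21], TCP at [0.187, -0.544, 0.24] pointing down, gripper open.
Joint ranges: [-2.91, 2.91], [-0.94, 2.29], [0.18, 2.7], [-1.29, 4.43], [0.17, 2.64], [-3, 3]. Speed limits (rad/s): [2.57, 2.57, 3.14, 3.14, 3.14, 3.14].

### API

Orientations are given as a rotation vector (axis times angle).
In Python, from station import manip gives the robot as it stands. Calls block until the motion is done:
- manip.reach(position, orientation): joint-space move of the TCP to a pose.
- manip.move_l(position, frame=None, v=0.15, max_force=None): straight line of the TCP; frame=None keeps the orientation; v is the mean speed in m/s. With max_force (N) it stops when the force on the tool has changed by that much, and returns True; else False.
- manip.move_joints(angles): joint-space move.
- manip.move_gripper(opening, strength=None): finger opening in m; strength is the grip in N (None keeps the last); returns when the fingers have stopped.
- manip.pause(seconds).
- manip.solve_ik(position, orientation): joint angles nearest the present ones, or None.
- manip.snapshot(name): name is "scene" or "side" or "wrist"; returns the picture (420x560x3 uint8, red, green, blue); there is no depth.
- manip.camera_info(name): a dict with "fx", "fy", "cx", "cy" (pixels), "R" (3x3) and "t" (3): a world point X has camera coordinates R X + t. Camera axes: x right, y down, z forward; pixel columns grow to the right and rows downward; lengths in m; the calibration is good to about 2 mm. The wrist camera is an equidistant fisheye: a pixel r from the principal point sees the ray r / f radians off the axis. A picture is of the moment at which its call begins: read the wrist's pose just before it. camera_info takes no time and is no camera call; for the wrist camera it gives the pose at the moment of the call.
A pose or a line that the arm cannot do raises manip.Unreachable and nothing moves.
- manip.close_job(): hands the job in; it is judged then, once.
Readings, each from a call of its own:
- manip.get_time_s(): time.
- manip.get_q(): joint angles.
- manip.get_qd(): joint speeds.
- manip.get_effort(): joint torques, N m.
- manip.get_eef_pos(): TCP position.
- manip.get_orientation(): TCP orientation.
- manip.get_force(): force on the tool from outside, world axes, zero at the start.
- manip.get_ft_torque(): the same for the moment, N m.
- manip.get_opening(): finger opening in m.
- manip.get_gripper_force(): force on a finger pad.
Only numpy, scipy, OpenCV 4.12 (cv2) and the standard library are available. Lean on these libraries where they do the work, as an engineer would, in place of code of your own. Each camera call takes 0.05 s, during which the arm holds its last target. There are 200 camera calls.

### The job

Clear up the trays by the drainer: push every empty tin, on the trays or the stacking foot, down through the sprung flap of the recycling bin, so that it drops inside and the flap swings shut again behind it. When all the tins are in the bin, stack the two emptied trays squarely on the black rubber stacking foot, one on the other, each with its notch fully down over the key below. Leave the egg cup, mortar, purple cups and soap bottle where they stand.

Things in the scene. Friction and masses are not known exactly. Their poses are not given: they have to be found in the camera images.
- bin: countertop recycling bin fixed to the worktop, 260 (x) x 200 (y) x 240 mm high, grey with clear sides; origin: centre of the underside. Its top has a mouth 94 (x) x 140 mm (y) at the -x half, filled by the flap; inside it is hollow, with its floor at 6 mm, and wider than the mouth towards +x.
- bin_mouth (a point): the point to push a tin down at: level with the bin's top face (z 240 mm), 49 mm to +x of the hinge line, central in y; axes as the bin's. From it the mouth reaches 45 mm to +x, 49 mm to -x and 70 mm each way in y, so fingers that close along the bin's y fit in beside a tin.
- flap (a joint): angle of the flap, rad: 0 shut, to 1.5 wide open. The 88 x 134 mm plate is hinged on the mouth's -x edge, swings down into the bin and is sprung shut: about 1 N at mid-plate starts it (a tin's weight does not), 2 to 3 N hold it open. Push an upright tin till its underside is 90 mm or more below the bin's top; let go there, it drops clear and the flap follows the withdrawing fingers shut.
- tray1: loose white plastic tray, 160 long (x) x 70 wide (y) x 36 mm high, 250 g, balanced near its middle; walls and floor 4 mm; origin: centre of the underside. Grip it across its 70 mm width at mid-length. Its +x end is a solid block with a key on top and a notch below, so trays stack one way round only. Seated, its origin is straight above that below: by 36 mm on a tray, 20 mm on the foot.
- tray2: the same as tray1
- tray1_notch (a point): middle of the mouth of tray1's notch, in the underside, 69 mm to +x of its origin. The notch is 15 (x) x 31 (y) mm and 13 mm deep: 3.5 mm of play all round a key
- tray2_notch (a point): the same on tray2
- tray1_key (a point): middle of the root of tray1's key, on top of its end block, 69 mm to +x of its origin, 36 mm up; the key is 8 (x) x 24 (y) x 10 mm high. This point coincides with the notch point of a tray seated on it
- tray2_key (a point): the same on tray2
- foot: black rubber stacking foot fixed to the worktop, a slab 160 (x) x 70 (y) x 20 mm high; origin: centre of the underside; at its +x end a key as on the trays, 69 mm from the origin, standing 10 mm up from the slab's top
- foot_key (a point): middle of the root of the foot's key, on the slab's top face
- tin1: empty steel food tin, a closed cylinder 54 mm in diameter and 75 mm high, about 45 g; origin: centre of the end it stands on at the start. Starts upright on the inner floor of a tray, at most two to a tray, about 45 mm to -x and 25 mm to +x of the tray's origin; may be absent
- tin2: the same as tin1
- tin3: the same as tin1
- tin4: the same as tin1
- tin5: the same as tin1, but starts upright on top of the foot, clear of its key (in the way of the trays); may be absent
- egg_cup: bystander: white ceramic egg cup, 50 mm wide, 65 mm high; origin: centre of the underside
- mortar: bystander: wooden mortar, 100 mm wide, 85 mm high; origin: centre of the underside
- cups: bystander: two purple plastic cups nested together, 78 mm wide, 110 mm high in all; origin: centre of the underside
- soap: bystander: green soap bottle, 64 mm wide, 180 mm high; origin: centre of the underside
There are look-alikes about, which are no part of the job. Leave any pink look-alike of the tin1 alone. Of the things that look like the foot, take the one that is farthest from the robot's base at the start.

How it is judged:
By the outcome, as a careful person would: the job done as asked, in the order asked, and still so for the second after the job is handed in, with the robot touching nothing.
Of tin1, tin2, tin3, tin4, tin5 only 3 to 5 are there at a start; the rules pass over those that are not, and their reading is None.
At some moment in a run one of tin1, tin2, tin3, tin4, tray1, tray2 may be knocked a few centimetres aside while the robot is not near it.
It also fails if it takes over 210 s, if anything falls off the work surface, if the arm or the gripper's body presses on something with over 40 N, if the wrist force passes 120 N, or if a joint passes its speed limit or range.

## Working session

There is one attempt and no reset: what is moved stays moved. The work goes in short steps, each a Python script; the robot and the scene stay as the last script left them, time stands still between calls to the robot, and variables do not carry over. Pictures are saved under pics/ and viewed, at most 14 in all, crops included, and the job is handed in when it is done.

```bash
ls; mkdir -p pics; python3 - <<'E'
from station import manip
import cv2,numpy as np
for n in ("scene","side","wrist"):
    im=manip.snapshot(n); cv2.imwrite(f"pics/{n}0.png",im[:,:,::-1])
    c=manip.camera_info(n); print(n,{k:np.round(v,3).tolist() for k,v in c.items()})
E
```

```text
pics
scene {'fx': 467.149, 'fy': 467.149, 'cx': 274.483, 'cy': 205.827, 'R': [[-0.688, 0.726, -0.019], [0.458, 0.413, -0.787], [-0.563, -0.55, -0.617]], 't': [0.379, -0.149, 1.474]}
side {'fx': 503.537, 'fy': 503.537, 'cx': 282.228, 'cy': 207.797, 'R': [[0.89, -0.456, -0.002], [-0.34, -0.66, -0.67], [0.305, 0.597, -0.742]], 't': [-0.501, 0.295, 1.465]}
wrist {'fx': 325.192, 'fy': 325.192, 'cx': 276.641, 'cy': 205.895, 'R': [[0.324, -0.946, -0.001], [-0.911, -0.312, 0.271], [-0.256, -0.087, -0.963]], 't': [-0.574, -0.03, 0.391]}
```

View pics/scene0.png

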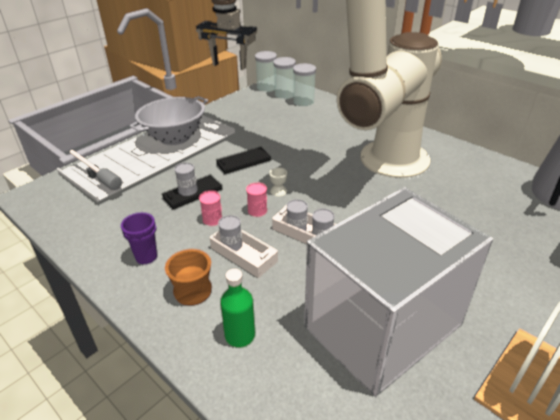

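View pics/side0.png

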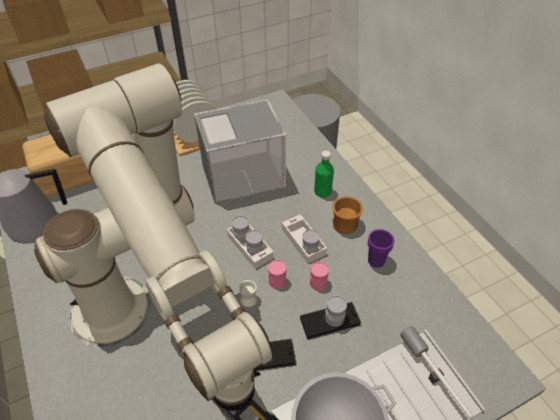

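Scene view: the candidate feet are black slabs at (193,191), with a tin, and (244,160); the one with the tin looks farther away. Grey tins are at (186,180), (229,233), (297,213) and (322,222). Pink look-alikes at (210,208) and (257,200) are to be left alone. Trays are at (243,248) and (305,225). I'll crop in to check the choice.

```bash
cat > cam.py <<'E'
import numpy as np
def cast(c,uv,z):
    """ray of pixel(s) onto plane z (pinhole)"""
    uv=np.atleast_2d(np.asarray(uv,float)); R,t=np.array(c["R"]),np.array(c["t"])
    d=np.c_[(uv[:,0]-c["cx"])/c["fx"],(uv[:,1]-c["cy"])/c["fy"],np.ones(len(uv))]@R
    C=-R.T@t
    return C+d*((z-C[2])/d[:,2])[:,None]
def tri(c1,p1,c2,p2):
    A=[];b=[]
    for c,p in((c1,p1),(c2,p2)):
        R,t=np.array(c["R"]),np.array(c["t"]); C=-R.T@t
        d=np.array([(p[0]-c["cx"])/c["fx"],(p[1]-c["cy"])/c["fy"],1])@R; d/=np.linalg.norm(d)
        P=np.eye(3)-np.outer(d,d); A.append(P); b.append(P@C)
    return np.linalg.solve(sum(A),sum(b))
E
python3 - <<'E'
import cv2,numpy as np
a=cv2.imread("pics/scene0.png")[140:280,150:350]; b=cv2.imread("pics/side0.png")[205:375,215:395]
a=cv2.resize(a,(800,560),interpolation=cv2.INTER_CUBIC); cv2.imwrite("pics/c1.png",a)
cv2.imwrite("pics/c2.png",cv2.resize(b,(630,595),interpolation=cv2.INTER_CUBIC))
b=cv2.imread("pics/side0.png")[90:200,180:300]
cv2.imwrite("pics/c3.png",cv2.resize(b,None,fx=5,fy=5,interpolation=cv2.INTER_CUBIC))
E
```

```text
(no output)
```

View pics/c1.png

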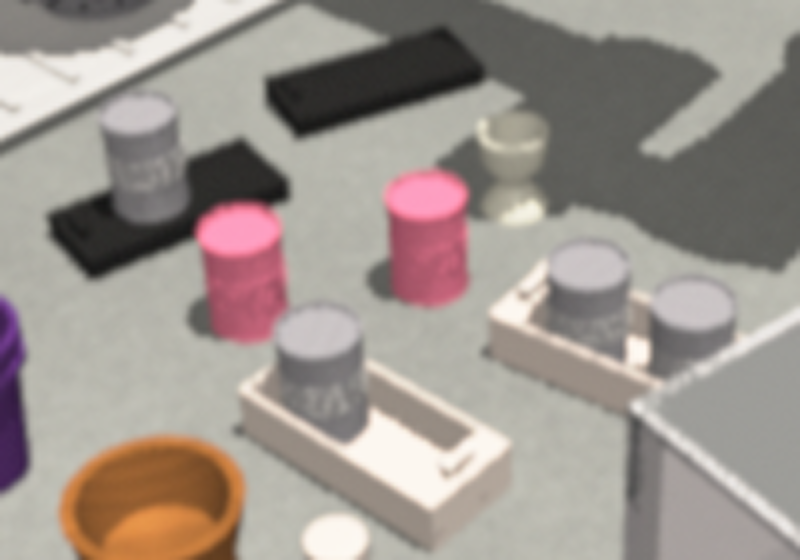

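View pics/c2.png

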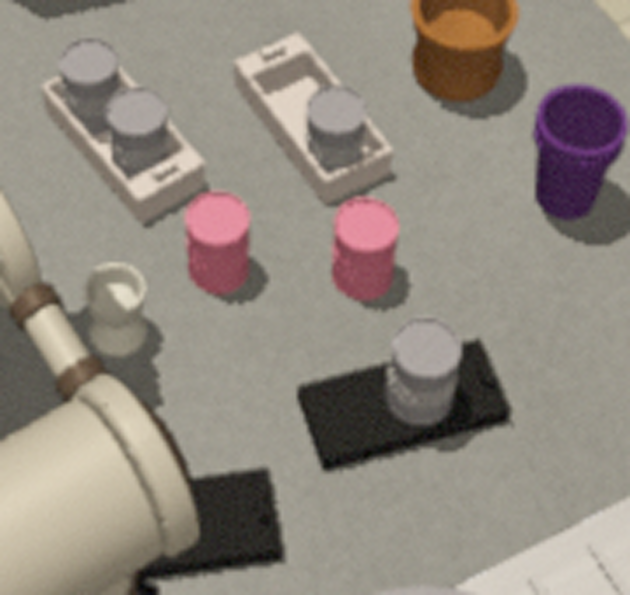

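View pics/c3.png

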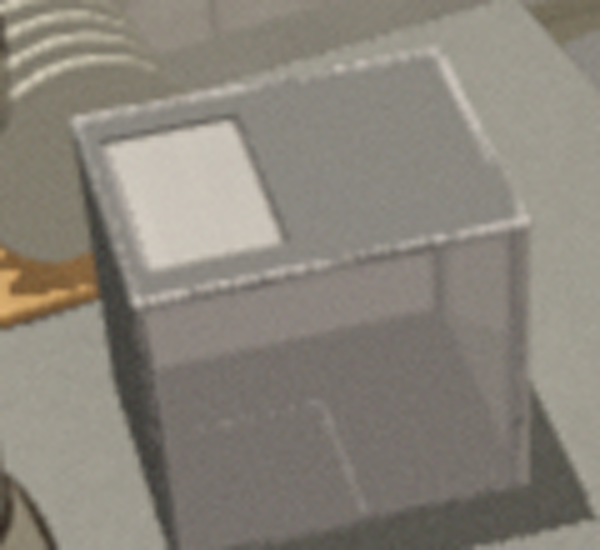

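The crops confirm it. The foot is the slab with the tin, its key towards the left in scene at about (170,196). The near tray (B) holds two tins, with its key at scene (281,211). The far tray (A) holds one tin, with its key at (264,255). Next I measure all of these from both views.

```bash
python3 - <<'E'
from station import manip
import numpy as np
from cam import *
S=manip.camera_info("scene");D=manip.camera_info("side")
f1=lambda p:np.array([150,140])+(np.array(p)+.5)/4-.5
f2=lambda p:np.array([215,205])+(np.array(p)+.5)/3.5-.5
f3=lambda p:np.array([180,90])+(np.array(p)+.5)/5-.5
def both(n,a,b,z):
    print(n,"scene",np.round(cast(S,f1(a),z)[0],3),"side",np.round(cast(D,f2(b),z)[0],3),"tri",np.round(tri(S,f1(a),D,f2(b)),3))
both("footTin",(141,112),(426,350),.095)
both("A tin",(320,330),(337,113),.079)
both("B1",(588,265),(136,113),.079)
both("B2",(693,300),(90,65),.079)
both("Akey",(457,462),(275,55),.036)
both("Bkey",(525,285),(165,170),.036)
both("footkey",(80,225),(487,385),.025)
both("pink1",(240,225),(365,223),.075)
both("pink2",(428,190),(218,215),.075)
c=cast(D,[f3(p) for p in((75,118),(140,303),(527,217),(437,50))],.24)
print(np.round(c,3),[round(float(np.linalg.norm(c[i]-c[i-3])),3) for i in range(4)])
c=cast(D,[f3(p) for p in((103,147),(236,120),(285,240),(150,268))],.24)
print(np.round(c,3),[round(float(np.linalg.norm(c[i]-c[i-3])),3) for i in range(4)])
# foot top corners side+scene: 4 corners
for cam,f,P in((D,f2,((300,390),(322,460),(510,412),(478,340))),(S,f1,((287,183),(240,142),(52,220),(90,265)))):
    c=cast(cam,[f(p) for p in P],.02); print("foot",np.round(c,3).tolist(),np.round(c.mean(0),3),[round(float(np.linalg.norm(c[i]-c[i-3])),3) for i in range(4)])
for nm,cam,f,P in(("A",D,f2,((235,62),(298,32),(391,152),(330,192))),("A",S,f1,((243,385),(435,510),(510,445),(310,330))),("B",D,f2,((44,88),(110,50),(205,162),(142,210)))):
    c=cast(cam,[f(p) for p in P],.036); print(nm,np.round(c,3).tolist(),np.round(c.mean(0),3),[round(float(np.linalg.norm(c[i]-c[i-3])),3) for i in range(4)])
E
```

```text
footTin scene [ 0.557 -0.331  0.095] side [ 0.557 -0.334  0.095] tri [ 0.556 -0.333  0.094]
A tin scene [ 0.619 -0.081  0.079] side [ 0.617 -0.086  0.079] tri [ 0.618 -0.084  0.077]
B1 scene [ 0.464 -0.004  0.079] side [ 0.461 -0.006  0.079] tri [ 0.462 -0.005  0.077]
B2 scene [0.447 0.066 0.079] side [0.448 0.063 0.079] tri [0.447 0.065 0.078]
Akey scene [0.614 0.027 0.036] side [0.619 0.03  0.036] tri [0.617 0.029 0.039]
Bkey scene [ 0.466 -0.056  0.036] side [ 0.469 -0.044  0.036] tri [ 0.469 -0.05   0.042]
footkey scene [ 0.614 -0.341  0.025] side [ 0.61  -0.35   0.025] tri [ 0.612 -0.347  0.02 ]
pink1 scene [ 0.58  -0.202  0.075] side [ 0.582 -0.197  0.075] tri [ 0.582 -0.199  0.078]
pink2 scene [ 0.47  -0.139  0.075] side [ 0.477 -0.133  0.075] tri [ 0.475 -0.135  0.079]
[[0.462 0.449 0.24 ]
 [0.432 0.253 0.24 ]
 [0.685 0.217 0.24 ]
 [0.712 0.406 0.24 ]] [0.197, 0.255, 0.191, 0.254]
[[0.467 0.411 0.24 ]
 [0.557 0.397 0.24 ]
 [0.536 0.268 0.24 ]
 [0.45  0.282 0.24 ]] [0.091, 0.131, 0.088, 0.13]
foot [[0.475, -0.283, 0.02], [0.461, -0.345, 0.02], [0.616, -0.377, 0.02], [0.629, -0.309, 0.02]] [ 0.545 -0.328  0.02 ] [0.064, 0.158, 0.069, 0.155]
foot [[0.48, -0.277, 0.02], [0.469, -0.342, 0.02], [0.621, -0.366, 0.02], [0.634, -0.304, 0.02]] [ 0.551 -0.322  0.02 ] [0.066, 0.154, 0.063, 0.156]
A [[0.581, 0.04, 0.036], [0.651, 0.045, 0.036], [0.657, -0.118, 0.036], [0.587, -0.131, 0.036]] [ 0.619 -0.041  0.036] [0.07, 0.163, 0.071, 0.171]
A [[0.654, -0.118, 0.036], [0.65, 0.045, 0.036], [0.582, 0.04, 0.036], [0.591, -0.127, 0.036]] [ 0.619 -0.04   0.036] [0.163, 0.068, 0.167, 0.064]
B [[0.411, 0.092, 0.036], [0.484, 0.106, 0.036], [0.505, -0.052, 0.036], [0.433, -0.073, 0.036]] [0.458 0.018 0.036] [0.074, 0.159, 0.075, 0.167]
```

Both views agree within about 5 mm, and sizes and heights match the given values (foot 0.156 x 0.066, bin 0.255 x 0.195, tin tops 77–94 mm). The foot is at r≈0.64, farther than its look-alike. Now the first tin.

```bash
cat > h.py <<'E'
from station import manip
import numpy as np, cv2
from scipy.spatial.transform import Rotation as Ro
MOUTH=np.array([.506,.340]); BYAW=-.145; ZT=.345
def ori(yaw): return (Ro.from_euler("z",yaw)*Ro.from_euler("x",np.pi)).as_rotvec()
def go(p,yaw,both=True):
    q0=np.array(manip.get_q()); best=None
    for y in ([yaw,yaw+np.pi,yaw-np.pi] if both else [yaw]):
        q=manip.solve_ik(list(p),ori(y))
        if q is not None and abs(q[5])<2.95 and (best is None or np.abs(q-q0).max()<np.abs(best-q0).max()): best=np.array(q)
    if best is None: raise RuntimeError(f"no ik {p} {yaw}")
    manip.move_joints(best)
def up(z=ZT,v=.25):
    p=np.array(manip.get_eef_pos()); manip.move_l([p[0],p[1],z],v=v)
def bin_tin(xy,yaw,zbase):
    """take the upright tin standing at zbase and push it into the bin"""
    g=zbase+.056                      # grasp height
    go([*xy,.20],yaw); manip.move_gripper(.088)
    hit=manip.move_l([*xy,g+.006],v=.15,max_force=8)
    manip.move_gripper(.03,15); o=manip.get_opening(); print("hit",hit,"opening",round(o,4))
    if not .048<o<.060: return False
    up(); go([*MOUTH,ZT],BYAW)
    o=manip.get_opening(); print("over bin",round(o,4))
    if not .048<o<.060: return False
    zb=.240-.100                      # underside of tin at release
    manip.move_l([*MOUTH,zb+.056+.006],v=.12)
    print("pushed f",np.round(manip.get_force(),1),"z",np.round(manip.get_eef_pos(),3))
    manip.move_gripper(.074); manip.pause(.4)
    manip.move_l([*MOUTH,ZT],v=.15)
    print("t",round(manip.get_time_s(),1)); return True
def shot(n,f): 
    im=manip.snapshot(n); cv2.imwrite(f"pics/{f}.png",im[:,:,::-1]); return im
E
python3 - <<'E'
from h import *
up(.3)
print(bin_tin((.618,-.084),1.60,.004))
shot("side","side1"); shot("scene","scene1")
a=cv2.imread("pics/side1.png")[60:360,150:400]; b=cv2.imread("pics/scene1.png")[130:330,130:410]
cv2.imwrite("pics/m1.png",np.hstack([cv2.resize(a,(417,500)),cv2.resize(b,(383,500))]))
E
```

```text
hit False opening 0.0534
over bin 0.0536
pushed f [ 0.2 -0.7 -1. ] z [0.506 0.34  0.203]
t 10.9
True
```

View pics/m1.png

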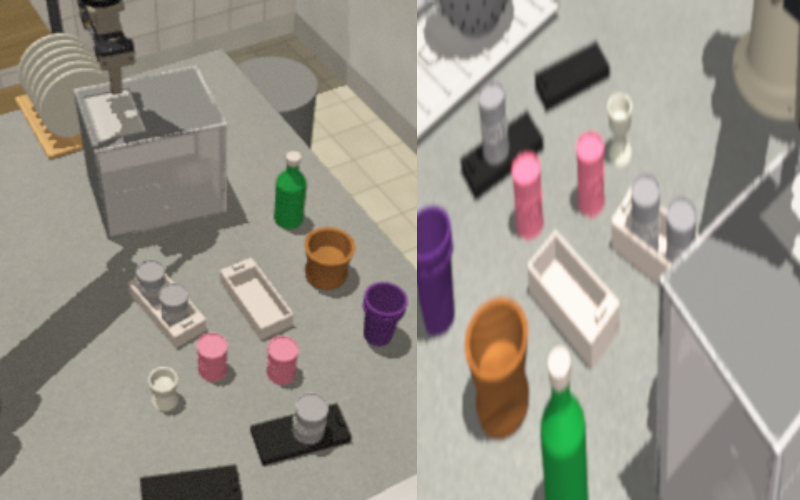

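Montage: tray A is empty (left (255,297)), and the other tins are unmoved. It doesn't show whether the tin dropped, so I zoom on the bin.

```bash
python3 - <<'E'
from h import *
a=cv2.imread("pics/side1.png")[60:200,180:300]; b=cv2.imread("pics/scene1.png")[190:380,300:490]
cv2.imwrite("pics/m2.png",np.hstack([cv2.resize(a,(400,467)),cv2.resize(b,(400,467))]))
E
```

```text
(no output)
```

View pics/m2.png

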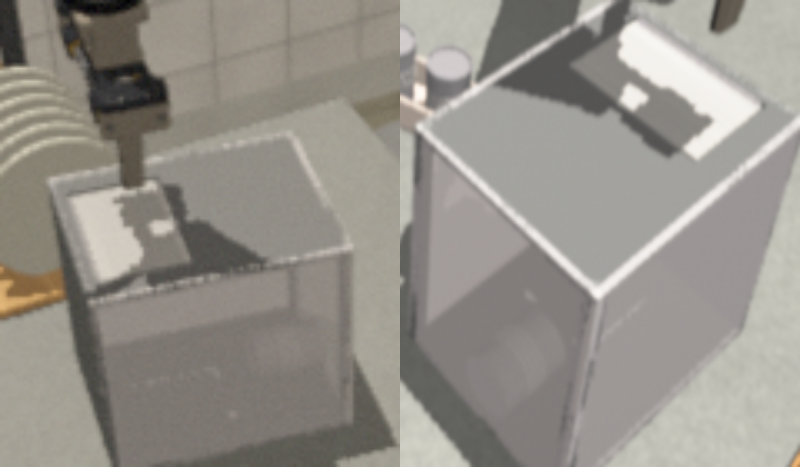

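The tin lies inside the bin (right panel, about (515,365)) and the flap is shut. I continue with the other three, checking each time that nothing shifted.

```bash
cat >> h.py <<'E'
REF=None
def changed(ref,pts,r=11):
    im=manip.snapshot("side")[:,:,::-1].astype(float); out=[]
    for u,v in pts:
        u,v=int(u),int(v); out.append(round(float(np.abs(cv2.blur(im,(3,3))-cv2.blur(ref,(3,3)))[v-r:v+r,u-r:u+r].mean()),1))
    return out
E
python3 - <<'E'
from h import *
ref=cv2.imread("pics/side1.png").astype(float)
P={"B2":(241,226),"B1":(254,240),"foot":(336,308),"A":(304,239)}
ok=True
for n,xy,yaw,zb in (("B2",(.4475,.064),-1.43,.004),("B1",(.4625,-.005),-1.43,.004),("foot",(.557,-.333),-.2,.020)):
    c=changed(ref,list(P.values())); print(n,dict(zip(P,c)))
    if dict(zip(P,c))[n]>12: print("moved?"); break
    if not bin_tin(xy,yaw,zb): print("FAILED",n); break
shot("side","side2"); shot("scene","scene2")
a=cv2.imread("pics/side2.png")[60:380,150:400]; b=cv2.imread("pics/scene2.png")[130:380,130:490]
cv2.imwrite("pics/m3.png",np.hstack([cv2.resize(a,(391,500)),cv2.resize(b,(409,500))]))
E
```

```text
B2 {'B2': 0.6, 'B1': 0.6, 'foot': 0.6, 'A': 0.4}
hit False opening 0.0538
over bin 0.0536
pushed f [ 2.3 -0.3 -0.3] z [0.506 0.34  0.203]
t 20.0
B1 {'B2': 24.6, 'B1': 11.8, 'foot': 0.6, 'A': 0.4}
hit False opening 0.0537
over bin 0.0537
pushed f [ 1.8  0.1 -1.9] z [0.506 0.34  0.203]
t 29.5
foot {'B2': 27.0, 'B1': 53.0, 'foot': 0.6, 'A': 0.5}
hit False opening 0.0538
over bin 0.0539
pushed f [ 1.5 -0.7 -1.1] z [0.507 0.34  0.203]
t 40.8
```

View pics/m3.png

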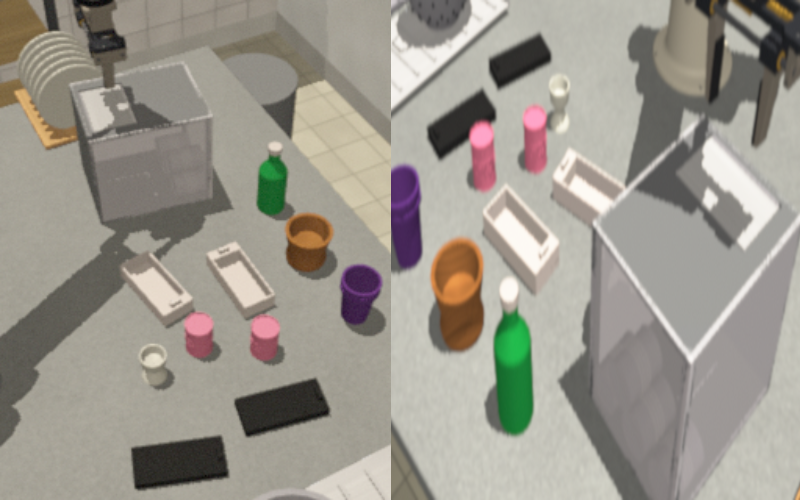

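All four tins are in the bin (visible behind its clear side), the flap is shut, and both trays and the foot are empty. I measure the foot and trays precisely with the wrist camera.

```bash
python3 - <<'E'
from h import *
import json
info={}
for n,xy,yaw in (("B",(.457,.018),-1.43),("A",(.619,-.04),1.6),("F",(.547,-.325),-.2)):
    go([*xy,.30],yaw); manip.pause(.3)
    c=manip.camera_info("wrist"); shot("wrist","w"+n); info[n]={k:np.asarray(v).tolist() for k,v in c.items()}
    print(n,np.round(manip.get_eef_pos(),3),np.round(manip.get_q(),2))
json.dump(info,open("w.json","w"))
print(manip.get_time_s())
ims=[cv2.imread(f"pics/w{n}.png") for n in "BAF"]
cv2.imwrite("pics/m4.png",np.vstack([np.hstack([cv2.resize(i,(400,300)) for i in ims[:2]]),np.hstack([cv2.resize(ims[2],(400,300)),np.zeros((300,400,3),np.uint8)])]))
E
```

```text
B [0.457 0.018 0.3  ] [-0.22 -0.19  1.82  0.    1.51 -0.37]
A [ 0.619 -0.04   0.301] [-0.26  0.24  1.38  0.    1.52 -0.29]
F [ 0.547 -0.324  0.3  ] [-0.72  0.28  1.33  0.    1.53  1.04]
45.1667
```

View pics/m4.png

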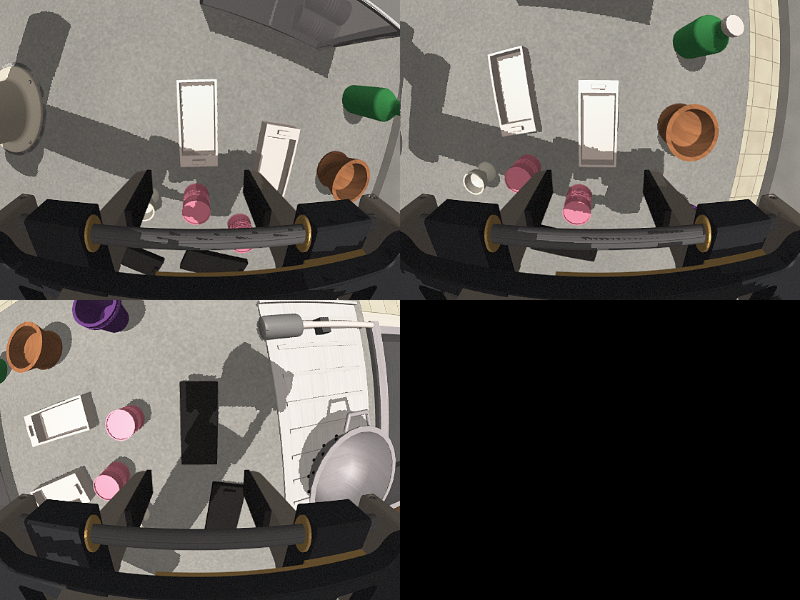

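Wrist views: the trays and foot are all clear. Keys are at the bottom end of B (197,160) and the top end of A (597,87); the foot's key has low contrast. Now I compute outlines from masks, cast onto the top planes.

```bash
cat >> cam.py <<'E'
def castf(c,uv,z):
    """fisheye ray onto plane z"""
    uv=np.atleast_2d(np.asarray(uv,float)); R,t=np.array(c["R"]),np.array(c["t"]); C=-R.T@t
    d=np.c_[(uv[:,0]-c["cx"])/c["fx"],(uv[:,1]-c["cy"])/c["fy"]]; th=np.linalg.norm(d,axis=1)
    d=np.c_[d*(np.sin(th)/np.maximum(th,1e-9))[:,None],np.cos(th)]@R
    return C+d*((z-C[2])/d[:,2])[:,None]
def rect(P):
    import cv2
    (cx,cy),(w,h),a=cv2.minAreaRect((P[:,:2]*1000).astype(np.float32)); a=np.radians(a)
    if w<h: w,h=h,w; a+=np.pi/2
    return np.array([cx/1000,cy/1000]),w,h,(a+np.pi/2)%np.pi-np.pi/2
E
python3 - <<'E'
import json,cv2,numpy as np
from cam import *
info=json.load(open("w.json")); out=[]
for n,z,(x0,y0,x1,y1) in (("B",.036,(235,95,315,245)),("A",.036,(235,95,320,245)),("F",.02,(235,95,320,245))):
    im=cv2.imread(f"pics/w{n}.png"); s=3
    cr=cv2.resize(im[y0:y1,x0:x1],None,fx=s,fy=s,interpolation=cv2.INTER_CUBIC).astype(int)
    if n=="F": m=cr.max(2)<48
    else:
        b,g,r=cr[...,0],cr[...,1],cr[...,2]; m=(r>215)|((r-b>14)&(r>85))
    m=cv2.morphologyEx(m.astype(np.uint8),cv2.MORPH_OPEN,np.ones((5,5)))
    k=max(cv2.findContours(m,0,1)[0],key=cv2.contourArea); h=cv2.convexHull(k)[:,0]
    uv=(h+.5)/s-.5+[x0,y0]
    print(n,rect(castf(info[n],uv,z)))
    v=np.clip(cr*(3 if n=="F" else 1),0,255).astype(np.uint8).copy(); cv2.drawContours(v,[k],-1,(0,0,255),1); out.append(v[:450,:240])
cv2.imwrite("pics/m5.png",np.hstack(out))
E
```

```text
B (array([0.45655695, 0.02194109]), 160.2858428955078, 72.31843566894531, np.float64(-1.4034926522430249))
A (array([ 0.6184267 , -0.03703941]), 159.9830322265625, 72.05294799804688, np.float64(-1.5486617193078391))
F (array([ 0.54842426, -0.32649524]), 158.25245666503906, 69.18306732177734, np.float64(-0.19580399230005963))
```

View pics/m5.png

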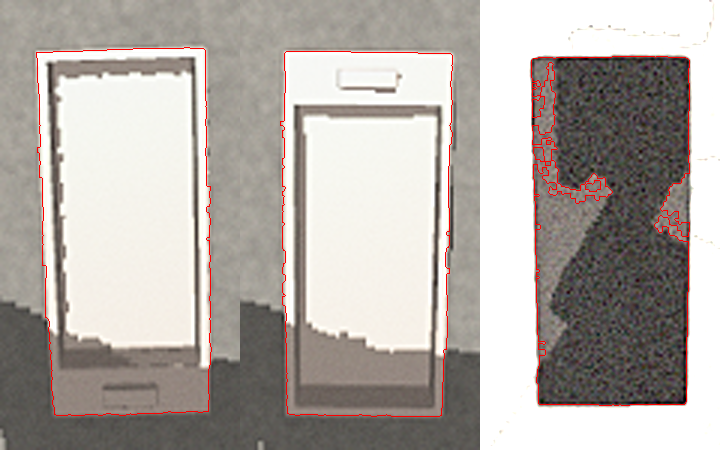

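Outlines measure 160x72, 160x72 and 158x69 mm, which matches the given sizes. Foot centre is (0.548,-0.326), yaw -0.196, with the key at its +x end. Tray A has yaw 1.593. I pick A first and place it with a force-guarded descent.

```bash
cat >> h.py <<'E'
F=np.array([.5484,-.3265]); FY=-.196; ZG=.033
def pick(xy,yaw):
    go([*xy,.20],yaw,False); manip.move_gripper(.084)
    hit=manip.move_l([*xy,ZG],v=.12,max_force=10)
    manip.move_gripper(.05,25); o=manip.get_opening(); print("hit",hit,"opening",round(o,4)); return .066<o<.073
def lower(xy,zs,fmax=8):
    """guarded descent to the seat; returns height left above it"""
    p=manip.get_eef_pos(); manip.move_l([*xy,zs+.016],v=.1)
    hit=manip.move_l([*xy,zs-.0015],v=.03,max_force=fmax); manip.pause(.2)
    p=np.array(manip.get_eef_pos()); print("hit",hit,"left mm",round((p[2]-zs)*1e3,1),"f",np.round(manip.get_force(),1)); return p[2]-zs
E
python3 - <<'E'
from h import *
from cam import *
D=manip.camera_info("side"); print("mortar",np.round(cast(D,(347,207),.085),3))
assert pick((.6184,-.0370),1.593)
up(.2); go([*F,.2],FY,False); manip.pause(.2)
print("opening",manip.get_opening())
left=lower(F,ZG+.02); print(manip.get_opening(),manip.get_time_s())
E
```

```text
mortar [[ 0.778 -0.036  0.085]]
hit False opening 0.0694
opening 0.06976487391722615
hit True left mm 0.4 f [-0.5 -0.2  5.3]
0.0697924953833743 53.0167
```

It stopped 0.4 mm from the seat, and a missed key would have left 10 mm, so A is seated. I release, then remeasure A and tray B with the same tool-to-tray orientation so that camera bias cancels.

```bash
python3 - <<'E'
from h import *
from cam import *
import json
manip.move_gripper(.084); up(.2)
info={};out=[]
for n,xy,yaw,z,zt in (("A2",F,FY,.056,.32),("B2",(.4566,.0219),-1.41,.036,.30)):
    go([*xy,zt],yaw,False); manip.pause(.3)
    c=manip.camera_info("wrist"); im=shot("wrist","w"+n)[:,:,::-1]
    s=3;x0,y0,x1,y1=230,90,325,245
    cr=cv2.resize(im[y0:y1,x0:x1],None,fx=s,fy=s,interpolation=cv2.INTER_CUBIC).astype(int)
    b,g,r=cr[...,0],cr[...,1],cr[...,2]; m=(r>215)|((r-b>14)&(r>85))
    m=cv2.morphologyEx(m.astype(np.uint8),cv2.MORPH_OPEN,np.ones((5,5)))
    k=max(cv2.findContours(m,0,1)[0],key=cv2.contourArea); h=cv2.convexHull(k)[:,0]
    print(n,rect(castf(c,(h+.5)/s-.5+[x0,y0],z)))
    v=np.clip(cr,0,255).astype(np.uint8).copy(); cv2.drawContours(v,[k],-1,(0,0,255),1); out.append(v)
print(manip.get_time_s())
sd=cv2.resize(shot("side","side3")[200:360,200:400,::-1],(228,182)); pad=np.zeros((465,228,3),np.uint8); pad[:182]=sd
cv2.imwrite("pics/m6.png",np.hstack(out+[pad]))
E
```

```text
A2 (array([ 0.54818567, -0.32587494]), 159.87339782714844, 70.42120361328125, np.float64(-0.20205150190127608))
B2 (array([0.45713687, 0.01948341]), 155.27159118652344, 70.91655731201172, np.float64(-1.4020152303387894))
56.9333
```

View pics/m6.png

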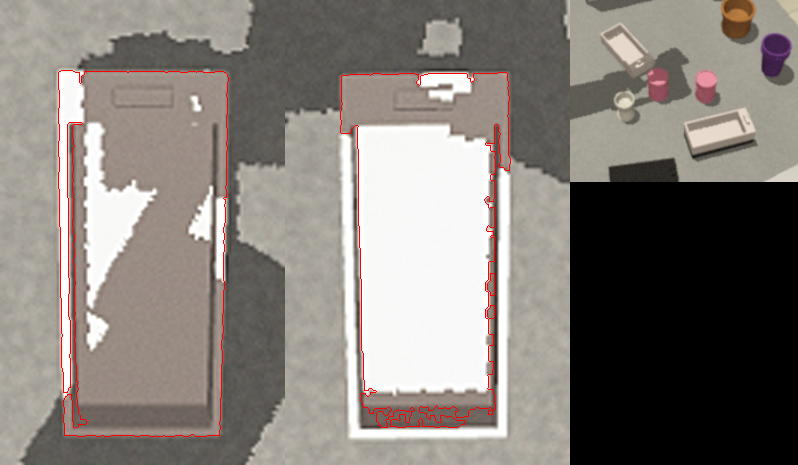

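A sits squarely on the foot. The B outline missed its white rim, so I take all mask pixels, then pick B and stack it.

```bash
python3 - <<'E'
from h import *
from cam import *
c=manip.camera_info("wrist"); im=cv2.imread("pics/wB2.png")
s=3;x0,y0,x1,y1=230,90,325,245
cr=cv2.resize(im[y0:y1,x0:x1],None,fx=s,fy=s,interpolation=cv2.INTER_CUBIC).astype(int)
b,r=cr[...,0],cr[...,2]; m=((r>215)|((r-b>14)&(r>85))).astype(np.uint8)
m=cv2.morphologyEx(m,cv2.MORPH_OPEN,np.ones((5,5)))
k=np.vstack([q for q in cv2.findContours(m,0,1)[0] if cv2.contourArea(q)>60]); h=cv2.convexHull(k)[:,0]
xy,w,d,yaw=rect(castf(c,(h+.5)/s-.5+[x0,y0],.036)); print(xy,w,d,yaw)
assert abs(w-160)<3 and abs(d-71)<3 and np.linalg.norm(xy-[.4566,.0219])<.006
assert pick(xy,yaw)
T=np.array([.5482,-.3261]); TY=-.200
up(.22); go([*T,.22],TY,False); manip.pause(.2); print("opening",manip.get_opening())
left=lower(T,ZG+.056); print(manip.get_opening(),manip.get_time_s())
E
```

```text
[0.45667502 0.02208732] 160.30966186523438 70.92423248291016 -1.4025228621320722
hit False opening 0.0699
opening 0.06981387346053865
hit True left mm 0.3 f [-0.7  0.8  5.2]
0.06981166960525285 64.2167
```

```bash
python3 - <<'E'
from h import *
manip.move_gripper(.084); up(.3); go([.45,-.05,.38],0); manip.pause(.5)
a=shot("side","side4")[60:380,150:400,::-1]; b=shot("scene","scene4")[130:380,130:490,::-1]
cv2.imwrite("pics/m7.png",np.hstack([cv2.resize(a,(391,500)),cv2.resize(b,(409,500))])); print(manip.get_time_s())
E
```

```text
67.3833
```

View pics/m7.png

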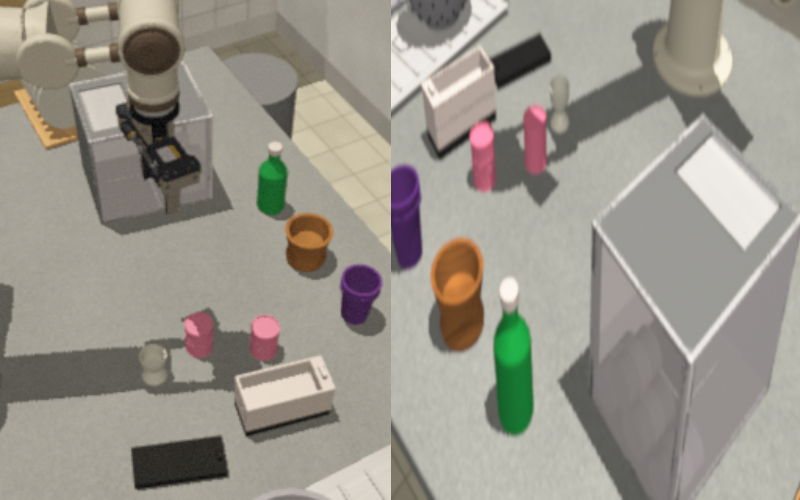

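The two trays are stacked flush on the foot (left (285,393)) and the flap is shut. The tins are inside the bin and the bystanders are in place, so I hand in.

```bash
python3 -c "
from station import manip
print(manip.close_job())"
```

```text
the job is handed in; nothing more can be done
None
```

The job is handed in after about 67 s of robot time: all four tins are in the bin with the flap shut, both trays are stacked and seated on the stacking foot, and the bystanders are where they stood; no verdict came back.

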